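# Key the coin disc onto its hopper

## Task

The coin changer's hopper is open on the bench and its disc still rides high on the shaft. Push the disc's vane sideways with a fingertip to turn the disc until the notch in its rim stands over the key on the deck, then press the disc down until it is fully home, and leave it there. Only push: do not pinch the vane or lift the disc, and leave everything else where it is.

Things in the scene. Friction and masses are not known exactly. Their poses are not given: they have to be found in the camera images.
- hopper: coin hopper, fixed to the bench: black housing with a square dark steel deck plate, 200 x 200 mm, deck surface 44 mm above the bench. Origin on the bench under the disc's axis (the shaft stands at the middle of the deck); z up, x points from the axis towards the key, y to its left
- key (a point): top of the key, the plain metal rib fixed on the deck: 9 mm wide with a rounded top, 10 mm high above the deck, radial, reaching from 60.5 mm to 95 mm from the disc's axis (so its outer 25 mm show beyond the disc's rim). This point lies on the key's crest, 64 mm from the axis
- notch (a point): middle of the notch in the disc's rim, 64 mm from its axis, level with the disc's top face. The disc is aluminium, 140 mm across, 8 mm thick; the notch is 18 mm wide, open at the rim and 14 mm deep, and goes right through. The four dark rounds on the disc are only shallow coin pockets
- hub_top (a point): centre of the flat top of the disc's hub, on the disc's axis. Hub: 32 mm across, standing 18 mm above the disc's top face. At the start this point is 80.5 mm above the bench, with the disc seated 72 mm
- vane_mid (a point): middle of the disc's one stirring vane, a straight radial rib on the top face exactly opposite the notch: 12 mm thick, 16 mm tall above the face, reaching from 24.5 to 59.5 mm from the axis. This point is 42 mm from the axis and 8 mm above the face. Push it sideways to turn the disc
- vane_flank_a: one long side of the vane (6 mm thick half of it), the side that faces clockwise from above, origin at its foot
- vane_flank_b: the other long side of the vane, facing anticlockwise from above, origin at its foot
- disc (a joint): angle of the disc about its vertical axis, rad, growing anticlockwise from above; 0 and 2 pi: notch exactly over the key. It turns freely without end both ways against a friction of 0.05 N m (about 1.2 N on the vane) and stays where it is left
- disc_drop (a joint): how far the disc has gone down its shaft, m: 0 at the start (just clear above the key), 0.0085 fully seated (end stop, disc's top face level with the key's crest). A tight sliding fit: it takes about 3 to 6 N downwards anywhere on the disc or hub and stays where it is left; it cannot tilt. With the notch more than about 4.5 mm (0.07 rad) off the key, the key blocks it
- clamp_ring: loose steel ring nut, 32 mm across, 9 mm tall, lying on a corner of the hopper's deck; a bystander
- coin_stack: stack of brass coins, 23 mm across, 22 mm tall, on the opposite corner of the hopper's deck; a bystander
- screwdriver: screwdriver 200 mm long lying on the bench beside the hopper; a bystander
- padlock: brass padlock 40 x 38 x 18 mm with a steel shackle, lying on the bench beside the hopper; a bystander
- coin_tube: upright grey tube 32 mm across, 70 mm tall, on the bench beside the hopper; a bystander

How it is judged (in metres and radians):
At the end, for the whole second after the job is handed in: The disc is at least 6.8 mm down its 8.5 mm travel, its notch within 7 mm of the key's crest (the key stands in the notch), and it is at rest (value of joint disc_drop above 0.0068 m and horizontal distance between notch and key below 0.007 m and velocity of joint disc between -0.05 and 0.05 rad/s); the robot touches nothing.
It fails at once if the disc is lifted up its shaft by more than 4 mm (value of joint disc_drop below -0.004 m).
It fails at once if the vane is pinched: fingers press on both of its sides at once (contact force between the fingers and vane_flank_a above 0.8 N and contact force between the fingers and vane_flank_b above 0.8 N).
It fails at once if a bystander is moved by more than 25 mm (distance of any of clamp_ring, coin_stack, screwdriver, padlock, coin_tube from where it was at the start of the episode above 0.025 m).
It also fails if it takes over 48 s, if anything falls off the work surface, if the arm or the gripper's body presses on something with over 40 N, if the wrist force passes 120 N, or if a joint passes its speed limit or range.

## Robot

A 6-joint arm with a two-finger parallel gripper is mounted at the origin on the work surface. World frame = base frame: x ahead of the robot, y to its left, z up, the work surface at z = 0. Lengths are in mm, angles in rad, forces in N, time in s.
With the tool pointing down it reaches from about 350 to 975 mm from the base axis. Payload 7.1 kg.
Tool frame: the origin (TCP) lies on the mounting face of the last link; the fingertips stand 182 mm ahead of it and the grasp point (between the pads) lies 163 mm ahead of it (ctrl.tcp_to_tips is the distance from the TCP to the fingertips, in mm); z points along the fingers, y is the direction in which the jaws open and shut (so a half turn about z gives the same grasp; the last joint's range is limited). The gripper opens to 88 mm and grips with 3 to 60 N. Pads are 20 mm wide; open, the fingers measure 115 mm over their backs; the gripper's body (75 mm by 178 mm) begins 61 mm behind the grasp point.
Start: joints at [1.177, 0.423, 1.63, -0, 1.089, -0.019], TCP at [228.772, 581.61, 404.675] pointing down, gripper open.
Joint ranges: [-3, 3], [-0.9, 2.11], [0.09, 2.58], [-1.31, 4.45], [0.11, 2.69], [-2.54, 2.54]. Speed limits (rad/s): [2.39, 2.39, 3.01, 3.14, 3.14, 3.14].

## Interface

Orientations are given as a rotation vector (axis times angle).
In Python, from workcell import ctrl gives the robot as it stands. The module is installed in compiled form; this text tells all that it offers.
- The arm moves only by the tool send_rows, never from a script. Its argument "commands" is a list of rows, each an object with "translation": the shift along the world's x, y, z normalised to -1 to 1, where 1 is 0.1 m, a list of three; "twist": the turn, a rotation vector about the world's x, y, z normalised to -1 to 1, where 1 is 0.5 rad, a list of three. A call has exactly 10 rows; each row is the pose to reach, as a shift and turn from the pose commanded when the call began; what a row does not reach only later rows make up. A row lasts 1/10 s, in which the tool goes at most 50 mm and 8.59 degrees, less where a joint would pass 70% of its speed; a pose out of reach is approached as far as the arm can. A call with a number of a shift or a turn outside -1 to 1 is refused whole. A call with a gripper value outside its range is refused whole. "grip" is the closure, from -1 (fully open) to 1 (shut), set as the call begins (left out, the last holds). The fingers move at their own pace and stop on an object; the grip force is fixed at half the most. Time passes only in rows, so rows that repeat a pose let the fingers close, or fill a call up. It gives the time, the measured TCP pose, the force and the opening at its end, in the units of the state.
- ctrl.get_obs(): the state, without advancing time (a new reading comes with each control period).
- ctrl.get_image(name): name is "scene" or "top"; returns a dict with "img" (400x640x3 uint8, red, green, blue), "intrinsics" (3x3 intrinsics, pixels), "cam_to_world" (4x4, takes a point from camera to world coordinates). Camera axes: x right, y down, z forward; pixel columns grow to the right and rows downward; lengths in mm; the calibration is good to about 2 mm. A picture is of the moment at which its call begins. There is no depth.
- ctrl.close_job(): hands the job in, once; it reports no verdict.
The state is a dict: "t": time; "qpos": joint angles; "qvel": joint speeds; "joint_torque": joint torques, N m; "ee_pos": TCP position; "orientation": TCP orientation; "ft_force": force on the tool from outside, world axes, zero at the start; "moment": the same for the moment, N m; "width": finger opening in mm.
Only numpy, scipy, OpenCV 4.12 (cv2) and the standard library are available. Lean on these libraries where they do the work, as an engineer would, in place of code of your own. Each camera call takes 0.05 s, during which the arm holds its last target. There are 200 camera calls.

## Working session

There is one attempt and no reset: what is moved stays moved. The work goes in short steps, Python scripts to look and compute and a tool call to move; the robot and the scene stay as the last step left them, time stands still between calls to the robot, and variables do not carry over. Pictures are saved under pics/ and viewed, about 8 in all and at most 12, crops included, and the job is handed in when it is done.

Besides the shell and the picture viewer there is one more tool, called after "Call:" in YAML: its name, and indented under it one key for each argument. send_rows: Moves the arm, as the interface text tells. Its arguments: {"type":"object","properties":{"commands":{"type":"array","items":{"type":"object","properties":{"translation":{"type":"array","items":{"type":"number"}},"twist":{"type":"array","items":{"type":"number"}}}}},"grip":{"type":"number"}},"required":["commands"]}

```bash
mkdir -p pics
python3 - <<'E'
from workcell import ctrl
import cv2,numpy as np
for n in("top","scene"):
    d=ctrl.get_image(n); cv2.imwrite(f"pics/{n}0.png",d["img"][:,:,::-1]); np.savez(f"{n}.npz",**d)
    print(n,np.round(d["intrinsics"],1).tolist(),np.round(d["cam_to_world"],3).tolist())
print(ctrl.get_obs())
E
```

```text
top [[419.0, 0.0, 320.4], [0.0, 419.0, 196.4], [0.0, 0.0, 1.0]] [[-0.065, -0.976, 0.208, 386.635], [-0.998, 0.063, -0.013, 27.353], [-0.001, -0.208, -0.978, 923.188], [0.0, 0.0, 0.0, 1.0]]
scene [[391.0, 0.0, 317.8], [0.0, 391.0, 202.9], [0.0, 0.0, 1.0]] [[0.715, 0.589, -0.376, 809.756], [0.699, -0.598, 0.392, -240.129], [0.006, -0.543, -0.84, 637.425], [0.0, 0.0, 0.0, 1.0]]
{'t': 0.1, 'qpos': array([ 1.17702707e+00,  4.23710440e-01,  1.63064534e+00, -1.69767713e-05,
        1.08860136e+00, -1.89942831e-02]), 'qvel': array([-0.0011049 , -0.00122643, -0.00153923,  0.0021402 , -0.00144275,
        0.00010525]), 'joint_torque': array([-7.92509218e-04, -5.45614350e+01, -2.74321461e+01,  6.44407701e-02,
        1.88275811e-02,  1.46506397e-05]), 'ee_pos': array([228.65921644, 581.37661112, 404.00048953]), 'orientation': array([-5.85194306e-01, -3.08633817e+00,  2.10250552e-03]), 'ft_force': array([ 1.18534876, -0.02065736, -0.26558478]), 'moment': array([-0.02657632, -0.00668191, -0.04486628]), 'width': 87.87585104149869}
```

View pics/top0.png

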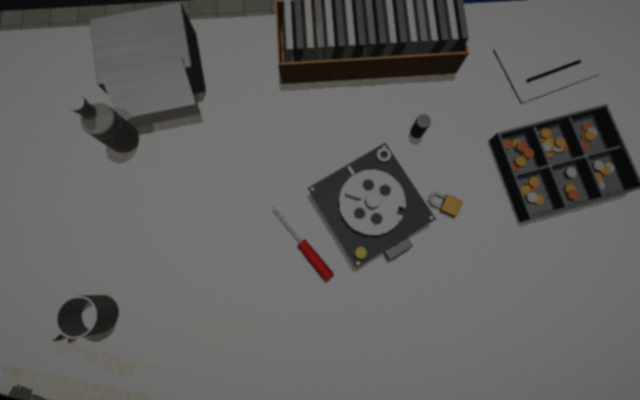

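View pics/scene0.png

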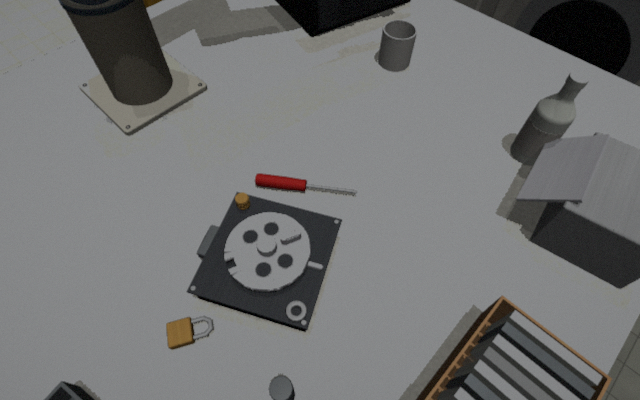

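The top view shows the disc around (373,202), the key near (350,170), the notch near (402,210) and the vane near (352,197). In the scene view the hub is at (267,243), the notch at (230,257), the vane at (291,238) and the key at (315,265). I'll measure these from enlarged crops.

```bash
cat > h.py <<'E'
import numpy as np,cv2
def ray(d,u,v,z):
    T=d["cam_to_world"];r=T[:3,:3]@np.linalg.solve(d["intrinsics"],[u,v,1]);c=T[:3,3]
    return c+r*(z-c[2])/r[2]
def proj(d,p):
    T=d["cam_to_world"];q=d["intrinsics"]@(T[:3,:3].T@(np.asarray(p,float)-T[:3,3]));return q[:2]/q[2]
def crop(d,x,y,w,h,s):
    return cv2.convertScaleAbs(cv2.resize(d["img"][y:y+h,x:x+w,::-1],None,fx=s,fy=s,interpolation=cv2.INTER_CUBIC),alpha=1.4,beta=10)
E
python3 - <<'E'
from h import *
t=np.load("top.npz");s=np.load("scene.npz")
a=crop(t,320,148,100,100,4);b=crop(s,210,195,130,130,4)[:400]
c=np.zeros((520,400,3),np.uint8)
a=crop(t,325,150,90,100,4);b=crop(s,215,200,110,100,4)
cv2.imwrite("pics/c0.png",np.hstack([a,b]));print(a.shape)
for d,n in((t,"top"),(s,"scene")):
    g=cv2.cvtColor(d["img"],cv2.COLOR_RGB2GRAY)
    x,y,w,h=(335,160,80,85) if n=="top" else (215,205,105,92)
    m=(g[y:y+h,x:x+w]>95).astype(np.uint8)
    cs=max(cv2.findContours(m,cv2.RETR_EXTERNAL,cv2.CHAIN_APPROX_NONE)[0],key=cv2.contourArea)
    hull=cv2.convexHull(cs); e=cv2.fitEllipse(hull); print(n,(e[0][0]+x,e[0][1]+y),e[1],e[2])
    print(ray(d,e[0][0]+x,e[0][1]+y,62.5))
E
```

```text
(400, 360, 3)
top (370.0344772338867, 199.57551193237305) (63.048519134521484, 73.01112365722656) 135.4978790283203
[556.19638357 -87.33325649  62.5       ]
scene (266.8170394897461, 250.68252182006836) (77.48367309570312, 86.76338958740234) 73.2777328491211
[557.90115219 -95.83226288  62.5       ]
```

View pics/c0.png

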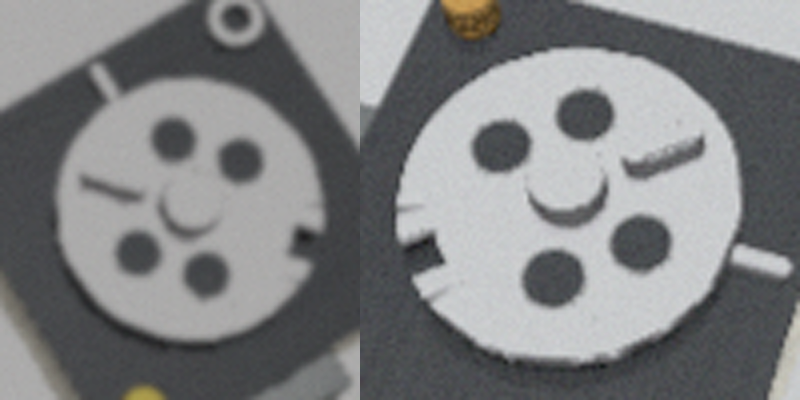

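Crop (4×): in the top view the key's outer end is at crop (97,66), the notch centre is near (305,240), and the vane's shaded flank runs from (82,180) to (143,198). In the scene view the key runs (735,255) to (790,267), the notch inner edge is at (430,235)/(444,262), and the vane top spans about (625,160) to (703,135). Next I'll convert these to world points.

Run:
```python
from h import *
t=np.load("top.npz");s=np.load("scene.npz")
T=lambda x,y:(x/4+325-.4,y/4+150-.4)
S=lambda x,y:((x-360)/4+215-.4,y/4+200-.4)
L=[("rimTop",t,T,191,209,62.5),("rimScene",s,S,570,203,61),("hubTop",t,T,190,200,80.5),("hubScene",s,S,568,184,80.5),
("keyOutT",t,T,97,66,54),("keyInT",t,T,116,98,54),("keyOutS",s,S,790,267,54),("keyInS",s,S,735,255,54),
("notchInT",t,T,296,238,62.5),("notchOutT",t,T,320,244,62.5),("notchInS",s,S,437,249,62.5),("notchOutS",s,S,406,257,62.5),
("vaneInS",s,S,627,157,78.5),("vaneOutS",s,S,702,137,78.5),("vFootInT",t,T,143,199,62.5),("vFootOutT",t,T,84,183,62.5)]
R={}
for n,d,f,x,y,z in L:
    R[n]=ray(d,*f(x,y),z)[:2];print(n,R[n].round(1))
for v,c in(("T",R["rimTop"]),("S",R["rimScene"]),("S",R["hubScene"]),("T",R["hubTop"])):
    for n in R:
        if n[-1]==v and n[:3] in("key","not","van","vFo"):
            q=R[n]-c;print(n,np.hypot(*q).round(1),np.degrees(np.arctan2(q[1],q[0])).round(1))
# hopper outline corner via deck screws, deck colour
for n,d in(("T",t),("S",s)):
    for p in("a",):
        for k in(0,90,180,270):pass
```

```text
rimTop [551.  -91.7]
rimScene [557.1 -94.7]
hubTop [552.3 -89.2]
hubScene [558.9 -94.7]
keyOutT [634.2 -49.5]
keyInT [615.7 -58.3]
keyOutS [638.4 -49.9]
keyInS [618.9 -61.7]
notchInT [ 532.1 -145. ]
notchOutT [ 528.2 -157.2]
notchInS [ 535.2 -145.7]
notchOutS [ 529.1 -156.5]
vaneInS [565.8 -69.5]
vaneOutS [580.8 -42.1]
vFootInT [558.  -67.1]
vFootOutT [568.5 -36.9]
keyOutT 93.2 26.9
keyInT 72.8 27.4
notchInT 56.5 -109.5
notchOutT 69.3 -109.3
vFootInT 25.6 74.2
vFootOutT 57.6 72.3
keyOutS 92.8 28.9
keyInS 70.0 28.1
notchInS 55.5 -113.3
notchOutS 67.8 -114.4
vaneInS 26.6 71.0
vaneOutS 57.7 65.8
keyOutS 91.2 29.4
keyInS 68.5 28.8
notchInS 56.2 -114.9
notchOutS 68.6 -115.7
vaneInS 26.1 74.6
vaneOutS 57.0 67.4
keyOutT 90.9 25.9
keyInT 70.5 26.0
notchInT 59.4 -109.9
notchOutT 72.2 -109.6
vFootInT 22.8 75.6
vFootOutT 54.7 72.8
```

Axis ≈ (554.5, −93), with the two cameras differing by ±3 mm. Key angle ≈ 28°, vane ≈ 68.5°, notch ≈ −111.5°, and the radii match the given sizes. The disc needs about +139.5° anticlockwise. I'll close the gripper and travel with the jaw axis turning to lie along the vane, so the fingers' flat side can push flush.

Call:
send_rows:
  grip: 1
  commands:
    - {"translation": [0.0525, -0.092, 0], "twist": [0, 0, -0.09]}
    - {"translation": [0.105, -0.184, 0], "twist": [0, 0, -0.18]}
    - {"translation": [0.1575, -0.276, 0], "twist": [0, 0, -0.27]}
    - {"translation": [0.21, -0.368, 0], "twist": [0, 0, -0.36]}
    - {"translation": [0.2625, -0.46, 0], "twist": [0, 0, -0.45]}
    - {"translation": [0.315, -0.552, 0], "twist": [0, 0, -0.54]}
    - {"translation": [0.3675, -0.644, 0], "twist": [0, 0, -0.63]}
    - {"translation": [0.42, -0.736, 0], "twist": [0, 0, -0.72]}
    - {"translation": [0.4725, -0.828, 0], "twist": [0, 0, -0.81]}
    - {"translation": [0.525, -0.92, 0], "twist": [0, 0, -0.9]}

```text
t: 1.1
ee_pos: [281.7, 488.8, 404.7]
orientation: [-1.264, -2.876, 0.0]
ft_force: [-0.4, 0.8, 0.1]
width: 11.4
```

Call:
send_rows:
  commands:
    - {"translation": [0.0525, -0.092, 0], "twist": [0, 0, -0.09]}
    - {"translation": [0.105, -0.184, 0], "twist": [0, 0, -0.18]}
    - {"translation": [0.1575, -0.276, 0], "twist": [0, 0, -0.27]}
    - {"translation": [0.21, -0.368, 0], "twist": [0, 0, -0.36]}
    - {"translation": [0.2625, -0.46, 0], "twist": [0, 0, -0.45]}
    - {"translation": [0.315, -0.552, 0], "twist": [0, 0, -0.54]}
    - {"translation": [0.3675, -0.644, 0], "twist": [0, 0, -0.63]}
    - {"translation": [0.42, -0.736, 0], "twist": [0, 0, -0.72]}
    - {"translation": [0.4725, -0.828, 0], "twist": [0, 0, -0.81]}
    - {"translation": [0.525, -0.92, 0], "twist": [0, 0, -0.9]}

```text
t: 2.1
ee_pos: [334.2, 396.9, 404.7]
orientation: [1.874, 2.521, 0.0]
ft_force: [-1.1, 0.4, 0.8]
width: 0.9
```

Call:
send_rows:
  commands:
    - {"translation": [0.0525, -0.092, 0], "twist": [0, 0, -0.09]}
    - {"translation": [0.105, -0.184, 0], "twist": [0, 0, -0.18]}
    - {"translation": [0.1575, -0.276, 0], "twist": [0, 0, -0.27]}
    - {"translation": [0.21, -0.368, 0], "twist": [0, 0, -0.36]}
    - {"translation": [0.2625, -0.46, 0], "twist": [0, 0, -0.45]}
    - {"translation": [0.315, -0.552, 0], "twist": [0, 0, -0.54]}
    - {"translation": [0.3675, -0.644, 0], "twist": [0, 0, -0.63]}
    - {"translation": [0.42, -0.736, 0], "twist": [0, 0, -0.72]}
    - {"translation": [0.4725, -0.828, 0], "twist": [0, 0, -0.81]}
    - {"translation": [0.525, -0.92, 0], "twist": [0, 0, -0.9]}

```text
t: 3.1
ee_pos: [386.7, 304.8, 404.7]
orientation: [2.389, 2.04, 0.0]
ft_force: [0.9, 0.1, 0.9]
width: 0.5
```

Call:
send_rows:
  commands:
    - {"translation": [0.0525, -0.092, 0], "twist": [0, 0, -0.09]}
    - {"translation": [0.105, -0.184, 0], "twist": [0, 0, -0.18]}
    - {"translation": [0.1575, -0.276, 0], "twist": [0, 0, -0.27]}
    - {"translation": [0.21, -0.368, 0], "twist": [0, 0, -0.36]}
    - {"translation": [0.2625, -0.46, 0], "twist": [0, 0, -0.45]}
    - {"translation": [0.315, -0.552, 0], "twist": [0, 0, -0.54]}
    - {"translation": [0.3675, -0.644, 0], "twist": [0, 0, -0.63]}
    - {"translation": [0.42, -0.736, 0], "twist": [0, 0, -0.72]}
    - {"translation": [0.4725, -0.828, 0], "twist": [0, 0, -0.81]}
    - {"translation": [0.525, -0.92, 0], "twist": [0, 0, -0.9]}

```text
t: 4.1
ee_pos: [439.2, 212.8, 404.7]
orientation: [2.784, 1.455, -0.0]
ft_force: [0.4, 0.8, 0.6]
width: 0.3
```

Call:
send_rows:
  commands:
    - {"translation": [0.0525, -0.092, -0.033], "twist": [0, 0, -0.09]}
    - {"translation": [0.105, -0.184, -0.066], "twist": [0, 0, -0.18]}
    - {"translation": [0.1575, -0.276, -0.1], "twist": [0, 0, -0.27]}
    - {"translation": [0.21, -0.368, -0.13], "twist": [0, 0, -0.36]}
    - {"translation": [0.2625, -0.46, -0.165], "twist": [0, 0, -0.45]}
    - {"translation": [0.315, -0.552, -0.2], "twist": [0, 0, -0.54]}
    - {"translation": [0.3675, -0.644, -0.23], "twist": [0, 0, -0.63]}
    - {"translation": [0.42, -0.736, -0.265], "twist": [0, 0, -0.72]}
    - {"translation": [0.4725, -0.828, -0.3], "twist": [0, 0, -0.81]}
    - {"translation": [0.525, -0.92, -0.33], "twist": [0, 0, -0.9]}

```text
t: 5.1
ee_pos: [491.7, 120.8, 371.3]
orientation: [-3.039, -0.797, 0.0]
ft_force: [0.3, 0.5, 0.0]
width: 0.4
```

Call:
send_rows:
  commands:
    - {"translation": [0.0525, -0.092, -0.033], "twist": [0, 0, -0.09]}
    - {"translation": [0.105, -0.184, -0.066], "twist": [0, 0, -0.18]}
    - {"translation": [0.1575, -0.276, -0.1], "twist": [0, 0, -0.27]}
    - {"translation": [0.21, -0.368, -0.13], "twist": [0, 0, -0.36]}
    - {"translation": [0.2625, -0.46, -0.165], "twist": [0, 0, -0.45]}
    - {"translation": [0.315, -0.552, -0.2], "twist": [0, 0, -0.54]}
    - {"translation": [0.3675, -0.644, -0.23], "twist": [0, 0, -0.63]}
    - {"translation": [0.42, -0.736, -0.265], "twist": [0, 0, -0.72]}
    - {"translation": [0.4725, -0.828, -0.3], "twist": [0, 0, -0.81]}
    - {"translation": [0.525, -0.92, -0.33], "twist": [0, 0, -0.9]}

```text
t: 6.1
ee_pos: [544.2, 28.8, 338.3]
orientation: [-3.14, -0.099, 0.0]
ft_force: [-0.0, 0.6, 0.1]
width: 0.4
```

Call:
send_rows:
  commands:
    - {"translation": [0.0525, -0.092, -0.033], "twist": [0, 0, -0.09]}
    - {"translation": [0.105, -0.184, -0.066], "twist": [0, 0, -0.18]}
    - {"translation": [0.1575, -0.276, -0.1], "twist": [0, 0, -0.27]}
    - {"translation": [0.21, -0.368, -0.13], "twist": [0, 0, -0.36]}
    - {"translation": [0.2625, -0.46, -0.165], "twist": [0, 0, -0.45]}
    - {"translation": [0.315, -0.552, -0.2], "twist": [0, 0, -0.54]}
    - {"translation": [0.3675, -0.644, -0.23], "twist": [0, 0, -0.63]}
    - {"translation": [0.42, -0.736, -0.265], "twist": [0, 0, -0.72]}
    - {"translation": [0.4725, -0.828, -0.3], "twist": [0, 0, -0.81]}
    - {"translation": [0.525, -0.92, -0.33], "twist": [0, 0, -0.9]}

```text
t: 7.1
ee_pos: [596.7, -63.2, 305.3]
orientation: [-3.083, 0.604, 0.0]
ft_force: [0.6, -0.3, 0.4]
width: 0.6
```

Run:
```python
from workcell import ctrl
from h import *
d=ctrl.get_image("scene");e=ctrl.get_image("top")
cv2.imwrite("pics/s1.png",np.hstack([crop(e,325,150,90,100,4),crop(d,215,200,110,100,4)]))
o=ctrl.get_obs();p=o["ee_pos"].copy();p[2]-=182
for n,i in(("s",d),("t",e)):print(n,proj(i,p))
print(o["t"],o["ee_pos"],o["orientation"],o["qpos"])
```

```text
s [296.31510796 235.29852602]
t [359.7465395  174.05674674]
7.2 [596.80081392 -63.56573888 305.18793296] [ 3.08307509e+00 -6.02816923e-01 -8.38895466e-05] [-1.25911131e-01  5.14310612e-01  1.75078563e+00 -1.73890618e-04
  8.76558942e-01  1.83117361e+00]
```

View pics/s1.png

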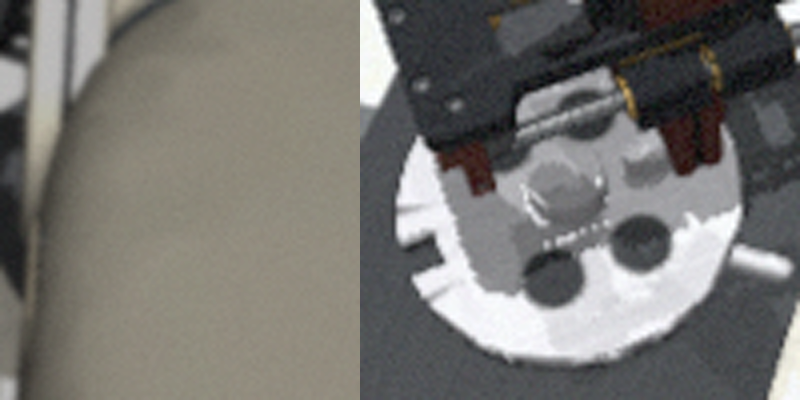

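This view shows two brown prongs near crop (690,165) and another at (482,190), and I expected the closed tip at (685,141). I want to understand the gripper's shape before going lower.

Run:
```python
from workcell import ctrl
from h import *
d=ctrl.get_image("scene");cv2.imwrite("pics/s2.png",crop(d,190,100,200,150,4))
np.savez("s2.npz",**d)
```

```text
(no output)
```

View pics/s2.png

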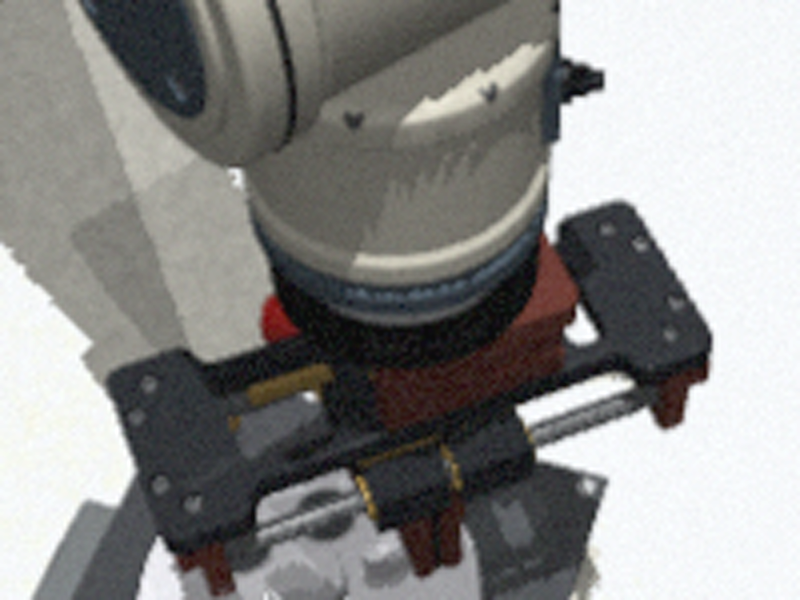

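The end prongs are only rail supports at body height. The real fingertips are the central pair, at image (296,243) and (303,241), which fits the projected tip once the front edge is allowed for. I'll descend to 68 mm tip height, then close the gap to the vane.

Call:
send_rows:
  commands:
    - {"translation": [0, 0, -0.08]}
    - {"translation": [0, 0, -0.16]}
    - {"translation": [0, 0, -0.24]}
    - {"translation": [0, 0, -0.32]}
    - {"translation": [0, 0, -0.4]}
    - {"translation": [0, 0, -0.46]}
    - {"translation": [0, 0, -0.51]}
    - {"translation": [0, 0, -0.55]}
    - {"translation": [0, 0, -0.55]}
    - {"translation": [0, 0, -0.55]}

```text
validation failed for argument at $.co...
```

Call:
send_rows:
  commands:
    - {"translation": [-0.01, 0.004, 0]}
    - {"translation": [-0.02, 0.008, 0]}
    - {"translation": [-0.03, 0.012, 0]}
    - {"translation": [-0.04, 0.016, 0]}
    - {"translation": [-0.05, 0.02, 0]}
    - {"translation": [-0.06, 0.024, 0]}
    - {"translation": [-0.07, 0.028, 0]}
    - {"translation": [-0.08, 0.032, 0]}
    - {"translation": [-0.09, 0.036, 0]}
    - {"translation": [-0.1, 0.04, 0]}

```text
validation failed for argument at $.co...
```

```bash
cat > arc.py <<'E'
import numpy as np,sys
C=np.array([554.5,-93])
def P(phi,off,rad=44):
    c,s=np.cos(np.radians(phi)),np.sin(np.radians(phi));return C+[rad*c+off*s,rad*s-off*c]
def rows(p0,a,b,off):   # p0 start xy commanded; arc from a to b deg
    for k in range(1,11):
        f=a+(b-a)*k/10;d=(P(f,off)-p0)/100
        print('{"translation": [%.3f, %.3f, 0], "twist": [0, 0, %.3f]},'%(*d,np.radians(f-a)/.5),end=" ")
    print()
E
python3 - <<'E'
from arc import *
p=np.array([586.7,-59.2]);print("goal0",P(68.1,17))
a=68.1
for i in range(5):
    rows(p,a,a+25.5,17);p=P(a+25.5,17);a+=25.5
E
```

```text
goal0 [586.68467875 -58.51599713]
{"translation": [-0.016, 0.021, 0], "twist": [0, 0, 0.089]}, {"translation": [-0.032, 0.034, 0], "twist": [0, 0, 0.178]}, {"translation": [-0.049, 0.047, 0], "twist": [0, 0, 0.267]}, {"translation": [-0.066, 0.058, 0], "twist": [0, 0, 0.356]}, {"translation": [-0.084, 0.069, 0], "twist": [0, 0, 0.445]}, {"translation": [-0.103, 0.080, 0], "twist": [0, 0, 0.534]}, {"translation": [-0.121, 0.089, 0], "twist": [0, 0, 0.623]}, {"translation": [-0.141, 0.097, 0], "twist": [0, 0, 0.712]}, {"translation": [-0.160, 0.105, 0], "twist": [0, 0, 0.801]}, {"translation": [-0.180, 0.112, 0], "twist": [0, 0, 0.890]}, 
{"translation": [-0.020, 0.006, 0], "twist": [0, 0, 0.089]}, {"translation": [-0.041, 0.011, 0], "twist": [0, 0, 0.178]}, {"translation": [-0.061, 0.015, 0], "twist": [0, 0, 0.267]}, {"translation": [-0.082, 0.018, 0], "twist": [0, 0, 0.356]}, {"translation": [-0.103, 0.020, 0], "twist": [0, 0, 0.445]}, {"translation": [-0.124, 0.022, 0], "twist": [0, 0, 0.534]}, {"translation": [-0.145, 0.022, 0], "twist": [0, 0, 0.623]}, {"translation": [-0.166, 0.0
[... 1317 characters left out ...]
: [0, 0, 0.801]}, {"translation": [-0.144, -0.150, 0], "twist": [0, 0, 0.890]}, 
{"translation": [-0.010, -0.018, 0], "twist": [0, 0, 0.089]}, {"translation": [-0.020, -0.037, 0], "twist": [0, 0, 0.178]}, {"translation": [-0.029, -0.056, 0], "twist": [0, 0, 0.267]}, {"translation": [-0.037, -0.075, 0], "twist": [0, 0, 0.356]}, {"translation": [-0.044, -0.095, 0], "twist": [0, 0, 0.445]}, {"translation": [-0.050, -0.115, 0], "twist": [0, 0, 0.534]}, {"translation": [-0.055, -0.136, 0], "twist": [0, 0, 0.623]}, {"translation": [-0.059, -0.156, 0], "twist": [0, 0, 0.712]}, {"translation": [-0.063, -0.177, 0], "twist": [0, 0, 0.801]}, {"translation": [-0.065, -0.198, 0], "twist": [0, 0, 0.890]},
```

Both calls were refused because every row needs a twist, so nothing moved. I'll resend them with twists.

Call:
send_rows:
  commands:
    - {"translation": [0, 0, -0.08], "twist": [0, 0, 0]}
    - {"translation": [0, 0, -0.16], "twist": [0, 0, 0]}
    - {"translation": [0, 0, -0.24], "twist": [0, 0, 0]}
    - {"translation": [0, 0, -0.32], "twist": [0, 0, 0]}
    - {"translation": [0, 0, -0.4], "twist": [0, 0, 0]}
    - {"translation": [0, 0, -0.46], "twist": [0, 0, 0]}
    - {"translation": [0, 0, -0.51], "twist": [0, 0, 0]}
    - {"translation": [0, 0, -0.55], "twist": [0, 0, 0]}
    - {"translation": [0, 0, -0.55], "twist": [0, 0, 0]}
    - {"translation": [0, 0, -0.55], "twist": [0, 0, 0]}

```text
t: 8.25
ee_pos: [596.3, -62.4, 250.7]
orientation: [-3.084, 0.598, -0.0]
ft_force: [1.1, 0.9, 0.3]
width: 0.8
```

Call:
send_rows:
  commands:
    - {"translation": [-0.01, 0.004, 0], "twist": [0, 0, 0]}
    - {"translation": [-0.02, 0.008, 0], "twist": [0, 0, 0]}
    - {"translation": [-0.03, 0.012, 0], "twist": [0, 0, 0]}
    - {"translation": [-0.04, 0.016, 0], "twist": [0, 0, 0]}
    - {"translation": [-0.05, 0.02, 0], "twist": [0, 0, 0]}
    - {"translation": [-0.06, 0.024, 0], "twist": [0, 0, 0]}
    - {"translation": [-0.07, 0.028, 0], "twist": [0, 0, 0]}
    - {"translation": [-0.08, 0.032, 0], "twist": [0, 0, 0]}
    - {"translation": [-0.09, 0.036, 0], "twist": [0, 0, 0]}
    - {"translation": [-0.1, 0.04, 0], "twist": [0, 0, 0]}

```text
t: 9.25
ee_pos: [586.2, -58.3, 250.6]
orientation: [-3.084, 0.598, 0.0]
ft_force: [-0.3, -0.2, 0.6]
width: 0.5
```

Call:
send_rows:
  commands:
    - {"translation": [-0.016, 0.021, 0], "twist": [0, 0, 0.089]}
    - {"translation": [-0.032, 0.034, 0], "twist": [0, 0, 0.178]}
    - {"translation": [-0.049, 0.047, 0], "twist": [0, 0, 0.267]}
    - {"translation": [-0.066, 0.058, 0], "twist": [0, 0, 0.356]}
    - {"translation": [-0.084, 0.069, 0], "twist": [0, 0, 0.445]}
    - {"translation": [-0.103, 0.08, 0], "twist": [0, 0, 0.534]}
    - {"translation": [-0.121, 0.089, 0], "twist": [0, 0, 0.623]}
    - {"translation": [-0.141, 0.097, 0], "twist": [0, 0, 0.712]}
    - {"translation": [-0.16, 0.105, 0], "twist": [0, 0, 0.801]}
    - {"translation": [-0.18, 0.112, 0], "twist": [0, 0, 0.89]}

```text
t: 10.25
ee_pos: [568.5, -47.1, 250.8]
orientation: [-3.14, -0.1, -0.002]
ft_force: [0.6, 1.0, -0.3]
width: 0.1
```

Run:
```python
from workcell import ctrl
from h import *
d=ctrl.get_image("scene");cv2.imwrite("pics/s3.png",crop(d,205,190,125,120,4))
o=ctrl.get_obs();p=o["ee_pos"];print(p,o["ft_force"],proj(d,[p[0],p[1],p[2]-182]))
```

```text
[568.14691491 -46.95734352 250.75985135] [-0.08110951  0.81809881  0.12110438] [292.82772226 233.79113989]
```

View pics/s3.png

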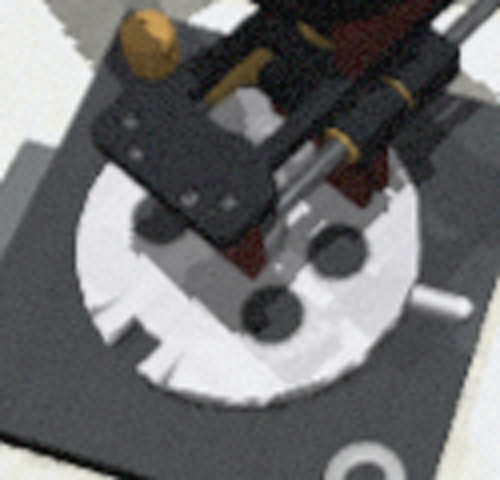

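The vane is being pushed: the notch has moved to crop (135,345), about 24° anticlockwise from where it was. I'll continue round the arc.

Call:
send_rows:
  commands:
    - {"translation": [-0.02, 0.006, 0], "twist": [0, 0, 0.089]}
    - {"translation": [-0.041, 0.011, 0], "twist": [0, 0, 0.178]}
    - {"translation": [-0.061, 0.015, 0], "twist": [0, 0, 0.267]}
    - {"translation": [-0.082, 0.018, 0], "twist": [0, 0, 0.356]}
    - {"translation": [-0.103, 0.02, 0], "twist": [0, 0, 0.445]}
    - {"translation": [-0.124, 0.022, 0], "twist": [0, 0, 0.534]}
    - {"translation": [-0.145, 0.022, 0], "twist": [0, 0, 0.623]}
    - {"translation": [-0.166, 0.021, 0], "twist": [0, 0, 0.712]}
    - {"translation": [-0.187, 0.02, 0], "twist": [0, 0, 0.801]}
    - {"translation": [-0.207, 0.017, 0], "twist": [0, 0, 0.89]}

```text
t: 11.3
ee_pos: [547.6, -45.4, 250.8]
orientation: [-3.041, -0.789, -0.001]
ft_force: [0.6, 1.3, 0.6]
width: 0.6
```

Call:
send_rows:
  commands:
    - {"translation": [-0.021, -0.003, 0], "twist": [0, 0, 0.089]}
    - {"translation": [-0.041, -0.008, 0], "twist": [0, 0, 0.178]}
    - {"translation": [-0.062, -0.013, 0], "twist": [0, 0, 0.267]}
    - {"translation": [-0.082, -0.019, 0], "twist": [0, 0, 0.356]}
    - {"translation": [-0.101, -0.026, 0], "twist": [0, 0, 0.445]}
    - {"translation": [-0.121, -0.034, 0], "twist": [0, 0, 0.534]}
    - {"translation": [-0.14, -0.043, 0], "twist": [0, 0, 0.623]}
    - {"translation": [-0.159, -0.052, 0], "twist": [0, 0, 0.712]}
    - {"translation": [-0.177, -0.062, 0], "twist": [0, 0, 0.801]}
    - {"translation": [-0.195, -0.074, 0], "twist": [0, 0, 0.89]}

```text
t: 12.3
ee_pos: [528.0, -52.8, 250.7]
orientation: [-2.792, -1.44, -0.0]
ft_force: [-0.5, 1.9, -0.5]
width: 0.6
```

Call:
send_rows:
  commands:
    - {"translation": [-0.017, -0.012, 0], "twist": [0, 0, 0.089]}
    - {"translation": [-0.034, -0.025, 0], "twist": [0, 0, 0.178]}
    - {"translation": [-0.05, -0.038, 0], "twist": [0, 0, 0.267]}
    - {"translation": [-0.066, -0.052, 0], "twist": [0, 0, 0.356]}
    - {"translation": [-0.08, -0.067, 0], "twist": [0, 0, 0.445]}
    - {"translation": [-0.095, -0.083, 0], "twist": [0, 0, 0.534]}
    - {"translation": [-0.108, -0.099, 0], "twist": [0, 0, 0.623]}
    - {"translation": [-0.121, -0.115, 0], "twist": [0, 0, 0.712]}
    - {"translation": [-0.133, -0.133, 0], "twist": [0, 0, 0.801]}
    - {"translation": [-0.144, -0.15, 0], "twist": [0, 0, 0.89]}

```text
t: 13.3
ee_pos: [513.5, -67.8, 250.7]
orientation: [-2.405, -2.021, 0.0]
ft_force: [-0.3, 1.5, 0.5]
width: 0.3
```

Call:
send_rows:
  commands:
    - {"translation": [-0.01, -0.018, 0], "twist": [0, 0, 0.089]}
    - {"translation": [-0.02, -0.037, 0], "twist": [0, 0, 0.178]}
    - {"translation": [-0.029, -0.056, 0], "twist": [0, 0, 0.267]}
    - {"translation": [-0.037, -0.075, 0], "twist": [0, 0, 0.356]}
    - {"translation": [-0.044, -0.095, 0], "twist": [0, 0, 0.445]}
    - {"translation": [-0.05, -0.115, 0], "twist": [0, 0, 0.534]}
    - {"translation": [-0.055, -0.136, 0], "twist": [0, 0, 0.623]}
    - {"translation": [-0.059, -0.156, 0], "twist": [0, 0, 0.712]}
    - {"translation": [-0.063, -0.177, 0], "twist": [0, 0, 0.801]}
    - {"translation": [-0.065, -0.198, 0], "twist": [0, 0, 0.89]}

```text
t: 14.3
ee_pos: [507.0, -87.6, 250.7]
orientation: [-1.9, -2.502, 0.0]
ft_force: [-0.3, 1.2, -0.1]
width: 0.3
```

Run:
```python
from workcell import ctrl
from h import *
d=ctrl.get_image("scene");cv2.imwrite("pics/s4.png",crop(d,205,190,140,130,5));np.savez("s4.npz",**d)
o=ctrl.get_obs();p=o["ee_pos"];print(p,o["ft_force"],o["orientation"])
```

```text
[507.02791874 -87.84303637 250.68046434] [-1.60720323  1.1908546   0.64761686] [-1.89695911e+00 -2.50370408e+00  1.89904462e-04]
```

View pics/s4.png

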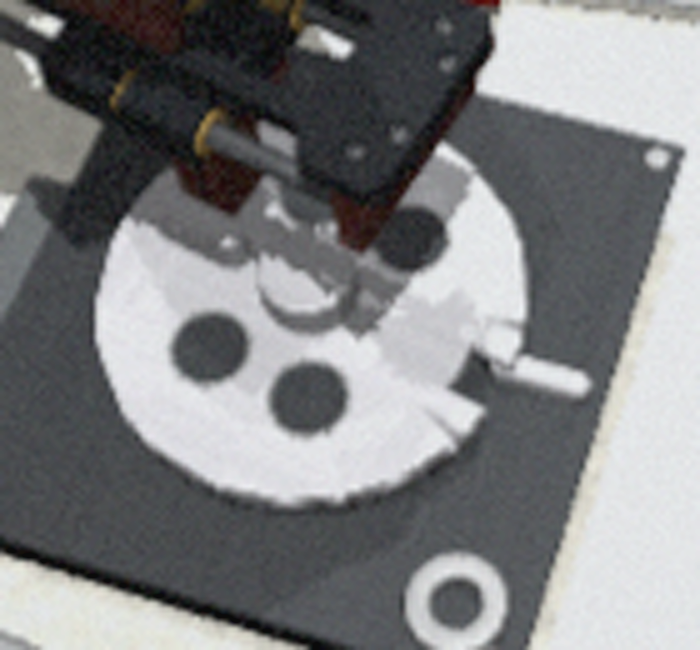

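Run:
```python
from h import *
s=np.load("s4.npz");C=np.array([557.5,-94.7])
for n,x,y,z in(("inLo",450,382,62.5),("inHi",483,346,62.5),("outLo",485,409,62.5),("outHi",513,363,62.5),("keyOut",588,385,54),("keyIn",520,366,54),("hubtop",300,280,80.5)):
    p=ray(s,x/5+204.6,y/5+189.6,z)[:2];q=p-C;print(n,p.round(1),np.hypot(*q).round(1),np.degrees(np.arctan2(q[1],q[0])).round(1))
a=np.array([190,165]);h=crop(s,285,240,45,45,14);cv2.imwrite("pics/s5.png",h)
```

```text
inLo [609.4 -82.8] 53.2 12.9
inHi [607.9 -66.8] 57.6 29.0
outLo [623.8 -81.4] 67.6 11.3
outHi [619.  -64.2] 68.6 26.4
keyOut [638.8 -50.1] 92.7 28.7
keyIn [618.5 -60.8] 69.8 29.1
hubtop [556.6 -96.9] 2.4 -111.5
```

View pics/s5.png

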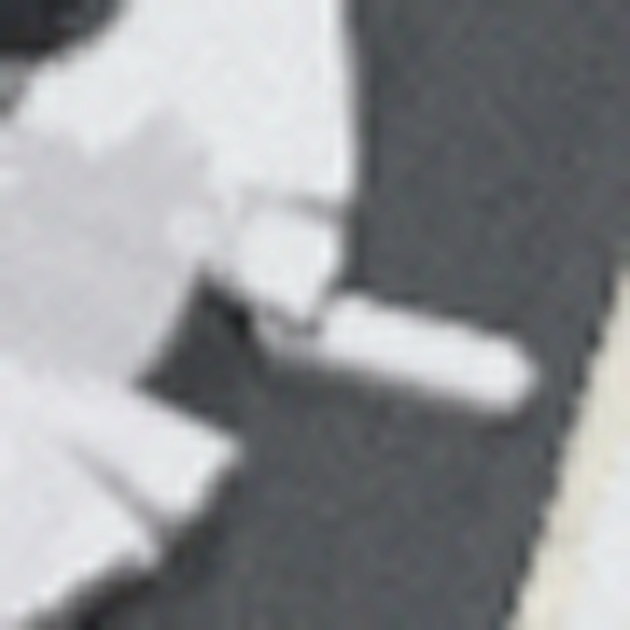

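The notch's outer corners are at 11.3° and 26.4°, 15.1° apart as an 18 mm notch should be, so its middle is about 19.3°. The key is at 28.8°. I'll push about 9° more, then back off, rise and check with the top camera too.

Run:
```python
from arc import *
rows(P(195.6,17),195.6,204.8,17); print((P(204.8,30)-P(204.8,17)))
```

```text
{"translation": [-0.001, -0.008, 0], "twist": [0, 0, 0.032]}, {"translation": [-0.001, -0.015, 0], "twist": [0, 0, 0.064]}, {"translation": [-0.002, -0.023, 0], "twist": [0, 0, 0.096]}, {"translation": [-0.002, -0.030, 0], "twist": [0, 0, 0.128]}, {"translation": [-0.002, -0.038, 0], "twist": [0, 0, 0.161]}, {"translation": [-0.002, -0.045, 0], "twist": [0, 0, 0.193]}, {"translation": [-0.002, -0.053, 0], "twist": [0, 0, 0.225]}, {"translation": [-0.002, -0.061, 0], "twist": [0, 0, 0.257]}, {"translation": [-0.002, -0.068, 0], "twist": [0, 0, 0.289]}, {"translation": [-0.001, -0.076, 0], "twist": [0, 0, 0.321]}, 
[-5.45287707 11.80110722]
```

Call:
send_rows:
  commands:
    - {"translation": [-0.001, -0.008, 0], "twist": [0, 0, 0.032]}
    - {"translation": [-0.001, -0.015, 0], "twist": [0, 0, 0.064]}
    - {"translation": [-0.002, -0.023, 0], "twist": [0, 0, 0.096]}
    - {"translation": [-0.002, -0.03, 0], "twist": [0, 0, 0.128]}
    - {"translation": [-0.002, -0.038, 0], "twist": [0, 0, 0.161]}
    - {"translation": [-0.002, -0.045, 0], "twist": [0, 0, 0.193]}
    - {"translation": [-0.002, -0.053, 0], "twist": [0, 0, 0.225]}
    - {"translation": [-0.002, -0.061, 0], "twist": [0, 0, 0.257]}
    - {"translation": [-0.002, -0.068, 0], "twist": [0, 0, 0.289]}
    - {"translation": [-0.001, -0.076, 0], "twist": [0, 0, 0.321]}

```text
t: 15.35
ee_pos: [507.0, -95.4, 250.7]
orientation: [-1.692, -2.647, 0.0]
ft_force: [-1.3, 1.1, 0.9]
width: 0.4
```

Run:
```python
from workcell import ctrl
from h import *
d=ctrl.get_image("scene");np.savez("s6.npz",**d)
cv2.imwrite("pics/s6.png",crop(d,265,215,65,60,10))
o=ctrl.get_obs();print(o["ee_pos"],o["ft_force"],o["qpos"])
```

```text
[507.08655977 -95.4512187  250.6651588 ] [-2.45427107  0.89541093 -0.02690122] [-2.09103950e-01  5.05781656e-01  1.95955119e+00 -1.15850885e-04
  6.76320998e-01 -6.42532157e-01]
```

View pics/s6.png

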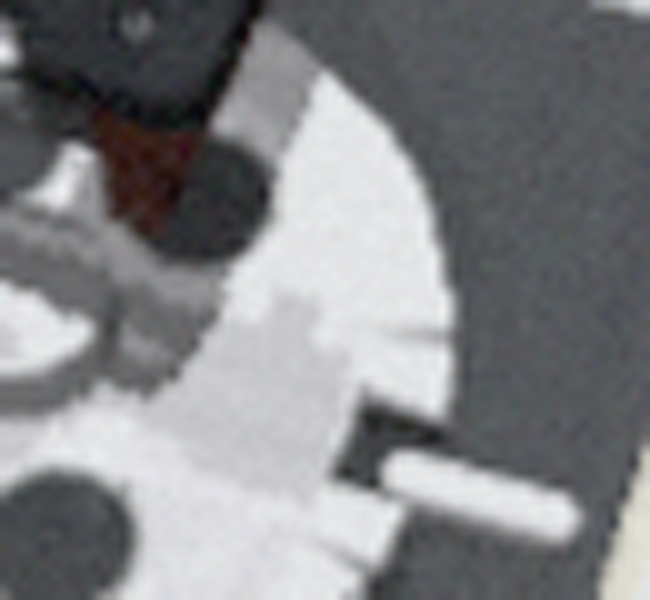

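Run:
```python
from h import *
s=np.load("s6.npz");C=np.array([557.5,-94.7])
for n,x,y,z in(("inLo",328,478,62.5),("inHi",364,390,62.5),("outLo",407,506,62.5),("outHi",447,418,62.5),("keyOut",577,514,54),("keyIn",392,466,54)):
    p=ray(s,x/10+264.55,y/10+214.55,z)[:2];q=p-C;print(n,p.round(1),np.hypot(*q).round(1),np.degrees(np.arctan2(q[1],q[0])).round(1))
```

```text
inLo [607.9 -75.4] 54.0 20.9
inHi [601.  -60.6] 55.3 38.1
outLo [620.4 -70. ] 67.5 21.5
outHi [614.1 -54.7] 69.3 35.3
keyOut [638.  -49.2] 92.5 29.4
keyIn [610.8 -64.2] 61.4 29.7
```

The notch middle is at about 28.9° against the key's 29.5°, well within the 4° tolerance. I'll back off from the vane, rise, move over the hub and press on its centre.

Call:
send_rows:
  commands:
    - {"translation": [-0.01, 0.02, 0], "twist": [0, 0, 0]}
    - {"translation": [-0.02, 0.04, 0], "twist": [0, 0, 0]}
    - {"translation": [-0.03, 0.06, 0], "twist": [0, 0, 0]}
    - {"translation": [-0.03, 0.06, 0.06], "twist": [0, 0, 0]}
    - {"translation": [-0.03, 0.06, 0.12], "twist": [0, 0, 0]}
    - {"translation": [-0.03, 0.06, 0.18], "twist": [0, 0, 0]}
    - {"translation": [-0.03, 0.06, 0.24], "twist": [0, 0, 0]}
    - {"translation": [-0.03, 0.06, 0.3], "twist": [0, 0, 0]}
    - {"translation": [-0.03, 0.06, 0.3], "twist": [0, 0, 0]}
    - {"translation": [-0.03, 0.06, 0.3], "twist": [0, 0, 0]}

```text
t: 16.4
ee_pos: [504.1, -89.3, 280.9]
orientation: [1.694, 2.645, 0.0]
ft_force: [-0.2, 0.9, -0.5]
width: 0.8
```

Call:
send_rows:
  commands:
    - {"translation": [0.1, -0.01, 0], "twist": [0, 0, 0]}
    - {"translation": [0.2, -0.02, 0], "twist": [0, 0, 0]}
    - {"translation": [0.3, -0.03, 0], "twist": [0, 0, 0]}
    - {"translation": [0.4, -0.04, 0], "twist": [0, 0, 0]}
    - {"translation": [0.52, -0.045, 0], "twist": [0, 0, 0]}
    - {"translation": [0.52, -0.045, -0.03], "twist": [0, 0, 0]}
    - {"translation": [0.52, -0.045, -0.06], "twist": [0, 0, 0]}
    - {"translation": [0.52, -0.045, -0.1], "twist": [0, 0, 0]}
    - {"translation": [0.52, -0.045, -0.14], "twist": [0, 0, 0]}
    - {"translation": [0.52, -0.045, -0.14], "twist": [0, 0, 0]}

```text
t: 17.4
ee_pos: [555.5, -93.7, 266.0]
orientation: [-1.694, -2.644, 0.001]
ft_force: [-0.0, 0.2, 0.4]
width: 0.6
```

Call:
send_rows:
  commands:
    - {"translation": [0, 0, -0.01], "twist": [0, 0, 0]}
    - {"translation": [0, 0, -0.02], "twist": [0, 0, 0]}
    - {"translation": [0, 0, -0.03], "twist": [0, 0, 0]}
    - {"translation": [0, 0, -0.04], "twist": [0, 0, 0]}
    - {"translation": [0, 0, -0.05], "twist": [0, 0, 0]}
    - {"translation": [0, 0, -0.055], "twist": [0, 0, 0]}
    - {"translation": [0, 0, -0.06], "twist": [0, 0, 0]}
    - {"translation": [0, 0, -0.065], "twist": [0, 0, 0]}
    - {"translation": [0, 0, -0.07], "twist": [0, 0, 0]}
    - {"translation": [0, 0, -0.07], "twist": [0, 0, 0]}

```text
t: 18.4
ee_pos: [556.1, -93.8, 259.7]
orientation: [1.694, 2.645, 0.0]
ft_force: [-0.3, -0.1, 3.1]
width: 0.4
```

Call:
send_rows:
  commands:
    - {"translation": [0, 0, -0.008], "twist": [0, 0, 0]}
    - {"translation": [0, 0, -0.016], "twist": [0, 0, 0]}
    - {"translation": [0, 0, -0.024], "twist": [0, 0, 0]}
    - {"translation": [0, 0, -0.032], "twist": [0, 0, 0]}
    - {"translation": [0, 0, -0.04], "twist": [0, 0, 0]}
    - {"translation": [0, 0, -0.045], "twist": [0, 0, 0]}
    - {"translation": [0, 0, -0.05], "twist": [0, 0, 0]}
    - {"translation": [0, 0, -0.05], "twist": [0, 0, 0]}
    - {"translation": [0, 0, -0.05], "twist": [0, 0, 0]}
    - {"translation": [0, 0, -0.05], "twist": [0, 0, 0]}

```text
t: 19.4
ee_pos: [556.1, -93.8, 254.6]
orientation: [1.694, 2.645, 0.0]
ft_force: [-0.1, -0.7, 1.8]
width: 0.6
```

Call:
send_rows:
  commands:
    - {"translation": [0, 0, -0.005], "twist": [0, 0, 0]}
    - {"translation": [0, 0, -0.01], "twist": [0, 0, 0]}
    - {"translation": [0, 0, -0.015], "twist": [0, 0, 0]}
    - {"translation": [0, 0, -0.02], "twist": [0, 0, 0]}
    - {"translation": [0, 0, -0.02], "twist": [0, 0, 0]}
    - {"translation": [0, 0, -0.02], "twist": [0, 0, 0]}
    - {"translation": [0, 0, -0.02], "twist": [0, 0, 0]}
    - {"translation": [0, 0, -0.02], "twist": [0, 0, 0]}
    - {"translation": [0, 0, -0.02], "twist": [0, 0, 0]}
    - {"translation": [0, 0, -0.02], "twist": [0, 0, 0]}

```text
t: 20.4
ee_pos: [556.2, -93.8, 253.9]
orientation: [1.694, 2.645, 0.0]
ft_force: [-3.1, -0.2, 15.0]
width: 0.7
```

The tip stopped at 71.9 mm with the force rising to 15 N, which matches the seated hub height of 72 mm. I'll retreat upward and clear the view.

Call:
send_rows:
  commands:
    - {"translation": [0, 0, 0.1], "twist": [0, 0, 0]}
    - {"translation": [0, 0, 0.2], "twist": [0, 0, 0]}
    - {"translation": [0, 0, 0.3], "twist": [0, 0, 0]}
    - {"translation": [0, 0, 0.4], "twist": [0, 0, 0]}
    - {"translation": [0, 0, 0.5], "twist": [0, 0, 0]}
    - {"translation": [0, 0, 0.6], "twist": [0, 0, 0]}
    - {"translation": [0, 0, 0.7], "twist": [0, 0, 0]}
    - {"translation": [0, 0, 0.8], "twist": [0, 0, 0]}
    - {"translation": [0, 0, 0.9], "twist": [0, 0, 0]}
    - {"translation": [0, 0, 1], "twist": [0, 0, 0]}

```text
t: 21.4
ee_pos: [556.0, -93.8, 353.5]
orientation: [-1.694, -2.645, -0.0]
ft_force: [0.7, -0.8, 0.1]
width: 0.5
```

Call:
send_rows:
  commands:
    - {"translation": [-0.1, 0.1, 0], "twist": [0, 0, 0]}
    - {"translation": [-0.2, 0.2, 0], "twist": [0, 0, 0]}
    - {"translation": [-0.3, 0.3, 0], "twist": [0, 0, 0]}
    - {"translation": [-0.4, 0.4, 0], "twist": [0, 0, 0]}
    - {"translation": [-0.5, 0.5, 0], "twist": [0, 0, 0]}
    - {"translation": [-0.6, 0.6, 0], "twist": [0, 0, 0]}
    - {"translation": [-0.7, 0.7, 0], "twist": [0, 0, 0]}
    - {"translation": [-0.8, 0.8, 0], "twist": [0, 0, 0]}
    - {"translation": [-0.9, 0.9, 0], "twist": [0, 0, 0]}
    - {"translation": [-1, 1, 0], "twist": [0, 0, 0]}

```text
t: 22.4
ee_pos: [455.2, 7.0, 352.7]
orientation: [1.694, 2.645, 0.0]
ft_force: [0.6, -0.5, 1.0]
width: 0.8
```

Run:
```python
from workcell import ctrl
from h import *
d=ctrl.get_image("scene");cv2.imwrite("pics/s7.png",crop(d,160,180,180,140,4))
o=ctrl.get_obs();print(o["t"],o["ee_pos"],o["ft_force"])
```

```text
22.45 [453.75917349   7.8308441  352.38856943] [-1.64460163  0.55283771 -0.12956166]
```

View pics/s7.png

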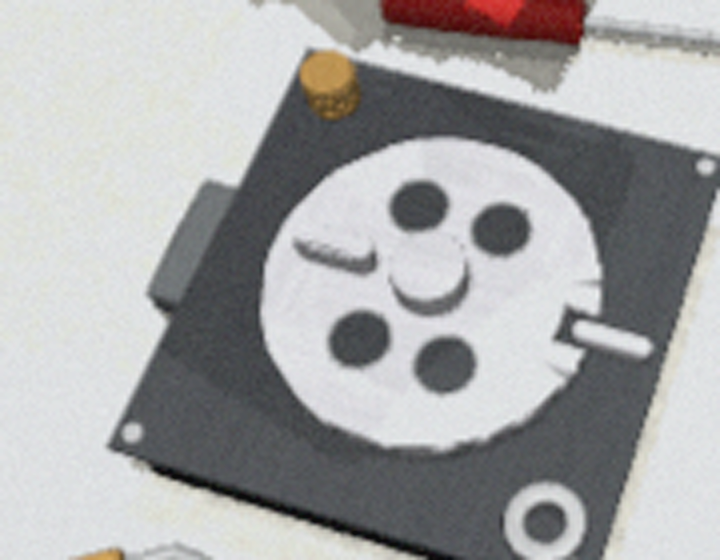

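The disc is seated: the key, crop (575,325) to (650,348), stands in the notch level with the disc's face. The coin stack and ring are undisturbed, and the arm is clear. I'll hand the job in.

```bash
python3 -c "
from workcell import ctrl
print(ctrl.close_job())"
```

```text
the job is handed in; nothing more can be done
None
```

The disc is turned and pressed home, and I handed the job in at about 22.5 s of the 48 s allowed; no verdict is reported.

- **Turning:** I kept the gripper closed and pushed the vane's clockwise-facing side anticlockwise through about 140°. Before pressing, the notch measured about 28.9° and the key about 29.5°, a difference under 1 mm at 64 mm radius. The limit for seating is about 4.5 mm.
- **Pressing:** I pressed the centre of the hub until it stopped. The fingertips were then at 71.9 mm, against 72 mm for a seated hub, with the force rising to 15 N.
- **Last picture:** The key stands in the notch. The ring and coin stack look untouched, the arm had moved clear, and the force read near zero. The screwdriver and padlock were only partly in view and the coin tube not at all. The arm never went near them at bench height.

**Checks that disagreed:** The two cameras put the disc's axis about 4–7 mm apart. I moved on an average, and judged the notch against the key in the scene camera alone. I meant to check with the top camera as well, but did not. One pair of move calls was refused for missing twists; nothing moved, and I resent them.

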